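# Click-test the hallway torches and set the faulty one aside

### The arm

A 6-joint arm with a two-finger parallel gripper is mounted at the origin on the work surface. World frame = base frame: x ahead of the robot, y to its left, z up, the work surface at z = 0. Lengths are in m, angles in rad, forces in N, time in s.
With the tool pointing down it reaches from about 0.35 to 0.725 m from the base axis. Payload 6 kg.
Tool frame: the origin (TCP) lies midway between the tips of the shut fingers; the grasp point (between the pads) lies 19 mm behind it; z points along the fingers, x is the direction in which the jaws open and shut, and the axes are right-handed (so a half turn about z gives the same grasp; the last joint's range is limited). The gripper opens to 85 mm and grips with 20 to 120 N. Pads are 22 mm wide; open, the fingers measure 114 mm over their backs; the gripper's body (76 mm by 85 mm) begins 54 mm behind the grasp point. The pads swing forward as they close: fully open they stand 13 mm farther back than shut.
Start: joints at [1.532, 0.04, 0.085, 0, -1.615, -0.334], TCP at [0.219, 0.559, 0.231] pointing down, gripper open.
Joint ranges: [-2.56, 2.56], [-1.29, 2.01], [-1.08, 1.49], [-3.29, 1.98], [-2.81, -0.18], [-2.99, 2.99]. Speed limits (rad/s): [2.57, 2.57, 3.01, 3.14, 3.14, 3.14].

### API

Orientations are given as a rotation vector (axis times angle).
In Python, from workcell import ctrl gives the robot as it stands.
- The arm moves only by the tool move_arm, never from a script. Its arguments are lists of equal length, an entry for each row: "rot": the turn, a rotation vector about the tool's x, y, z in degrees, a list of three; "delta_pos": the shift along the tool's x, y, z in mm, a list of three; "jaw": the closure in counts, from 0 (fully open) to 255 (shut). A call has 1 to 5 rows; each row is the pose to reach, as a shift and turn from the pose measured when the call began, along the tool's axes at that moment; what a row does not reach only later rows make up. A row lasts 1/8 s, in which the tool goes at most 62.5 mm and 10.7 degrees, less where a joint would pass 70% of its speed; a pose out of reach is approached as far as the arm can. A call with a gripper value outside its range is refused whole. The fingers move at their own pace and stop on an object; the grip force is fixed at half the most. Time passes only in rows, so rows that repeat a pose let the fingers close. It gives the time, the measured TCP pose, the force and the opening at its end, in the units of the state.
- ctrl.sense(): the state, without advancing time (a new reading comes with each control period).
- ctrl.capture(name): name is "scene" or "side" or "wrist"; returns a dict with "color" (420x560x3 uint8, red, green, blue), "depth" (420x560 float32, m along the optical axis (not along the pixel's ray), 0 where there is no reading), "fx", "fy", "cx", "cy" (pixels), "eye" and "attitude" of the camera in the world; the wrist camera has in their place "T_tool_cam" (4x4, takes a point from camera to tool coordinates, whose origin is the TCP and whose axes are the tool frame's). Camera axes: x right, y down, z forward; pixel columns grow to the right and rows downward; lengths in m; the calibration is good to about 2 mm. A picture is of the moment at which its call begins: read the wrist's pose just before it.
- ctrl.hand_in(): hands the job in, once; it reports no verdict.
Trained networks look in a picture, given as the dict that the camera call returned (one of the last four; its "shot" number tells which), for a name from the list of things; names that differ only in an ending like _2 or _b are one class to them, and where a whole thing is asked for, a point or a joint stands for the part that bears it (a point fixed in the world has none). Each returns a list of dicts, best first, with "confidence" (0 to 1); they miss things now and then, are a little off and sometimes report something else, mostly with a low value. They report only what shows in the picture. A call takes as long as a camera call. They do not tell look-alikes from the thing itself.
- ctrl.look_for(name, picture): "extent" ([left, top, width, height] in pixels, round what is visible of it).
- ctrl.cut_out(name, picture): "mask" (420x560 bool, what is visible of it) and "extent" ([left, top, width, height] in pixels, round what is visible of it).
The state is a dict: "time_s": time; "joint_pos": joint angles; "qd": joint speeds; "joint_efforts": joint torques, N m; "tool_pos": TCP position; "ee_rot": TCP orientation; "wrist_force": force on the tool from outside, world axes, zero at the start; "ft_torque": the same for the moment, N m; "width": finger opening in m.
Only numpy, scipy, OpenCV 4.12 (cv2) and the standard library are available. Lean on these libraries where they do the work, as an engineer would, in place of code of your own. Each camera call takes 0.05 s, during which the arm holds its last target.

### The job

Two identical black torches stand lens-down on the hallway shelf with their yellow tail buttons up. First click both buttons fully down, each torch where it stands, and see which one latches. Then leave the torch whose button stays down standing in its place, and stand the one whose button springs back upright in the grey coin tray and let go of it.

Things in the scene. Friction and masses are not known exactly. Their poses are not given: they have to be found in the camera images.
- torch_a_center (a point): One of two look-alike black torches standing lens-down, loose, 0.18 kg, 120 mm tall: head 42 mm across up to 26 mm above its base, barrel 28 mm across from 42 to 120 mm (grasp it 85 to 100 mm above the base, so the gripper clears the button). On top an 18 mm yellow button, 13 mm proud when up, 3 mm when down. Point: on the axis, 60 mm above the base; z up the torch.
- torch_a_button (a joint): Travel in m of this torch's yellow button: 0 up (as at the start), 0.010 fully down. Press its top straight down; it needs at most 5 N. A good one stays where it was pushed when let go (pressing again leaves it down), a faulty one springs back to rest about 0.0025 down, 10 mm proud. Exactly one of the two is faulty; which cannot be seen before.
- torch_b_center (a point): One of two look-alike black torches standing lens-down, loose, 0.18 kg, 120 mm tall: head 42 mm across up to 26 mm above its base, barrel 28 mm across from 42 to 120 mm (grasp it 85 to 100 mm above the base, so the gripper clears the button). On top an 18 mm yellow button, 13 mm proud when up, 3 mm when down. Point: on the axis, 60 mm above the base; z up the torch.
- torch_b_button (a joint): Travel in m of this torch's yellow button: 0 up (as at the start), 0.010 fully down. Press its top straight down; it needs at most 5 N. A good one stays where it was pushed when let go (pressing again leaves it down), a faulty one springs back to rest about 0.0025 down, 10 mm proud. Exactly one of the two is faulty; which cannot be seen before.
- coin_tray_in (a point): Centre of the inner floor of the empty grey plastic coin tray, an open-topped box 130 mm (its x) by 160 mm (its y) and 22 mm high outside, walls and floor about 4 mm thick; the inner floor is 4 mm above the shelf. Loose, 0.4 kg. z points up.
Not all that is in view belongs to the job. What is shaped like the part that bears torch_a_center but blue or green is not meant. Leave any red look-alike of the part that bears coin_tray_in alone.

How it is judged:
On the way, in this order (a step that is already met when the one before it is completed fails the run):
1. both buttons have been clicked with the torches where they stood (value of joint each of torch_a_button, torch_b_button above 0.001 m and distance of each of torch_a_center, torch_b_center from where it was at the start of the episode below 0.03 m), for 0.05 s.
2. a torch stands in the coin tray (((x of torch_a_center in the frame of coin_tray_in between -0.048 and 0.048 m and y of torch_a_center in the frame of coin_tray_in between -0.062 and 0.062 m and z of torch_a_center in the frame of coin_tray_in between 0.05 and 0.07 m and angle between torch_a_center's own z axis and vertical below 0.17 rad) or (x of torch_b_center in the frame of coin_tray_in between -0.048 and 0.048 m and y of torch_b_center in the frame of coin_tray_in between -0.062 and 0.062 m and z of torch_b_center in the frame of coin_tray_in between 0.05 and 0.07 m and angle between torch_b_center's own z axis and vertical below 0.17 rad))), for 0.2 s.
At the end, for the whole second after the job is handed in: The torch whose button sprang back (under 5 mm down) stands upright (within 10 degrees) on the coin tray's floor, wholly inside its walls; the other torch has its button latched down (over 7 mm of its 10 mm) and stands upright (within 10 degrees) within 30 mm of where it started (((x of torch_a_center in the frame of coin_tray_in between -0.048 and 0.048 m and y of torch_a_center in the frame of coin_tray_in between -0.062 and 0.062 m and z of torch_a_center in the frame of coin_tray_in between 0.05 and 0.07 m and angle between each of torch_a_center, torch_b_center's own z axis and vertical below 0.17 rad and value of joint torch_a_button below 0.005 m and value of joint torch_b_button above 0.007 m and distance of torch_b_center from where it was at the start of the episode below 0.03 m) or (x of torch_b_center in the frame of coin_tray_in between -0.048 and 0.048 m and y of torch_b_center in the frame of coin_tray_in between -0.062 and 0.062 m and z of torch_b_center in the frame of coin_tray_in between 0.05 and 0.07 m and angle between each of torch_b_center, torch_a_center's own z axis and vertical below 0.17 rad and value of joint torch_b_button below 0.005 m and value of joint torch_a_button above 0.007 m and distance of torch_a_center from where it was at the start of the episode below 0.03 m))); the robot touches nothing.
It fails at once if a torch is knocked over (angle between any of torch_a_center, torch_b_center's own z axis and vertical above 0.8 rad).
It also fails if it takes over 48 s, if anything falls off the work surface, if the arm or the gripper's body presses on something with over 40 N, if the wrist force passes 120 N, or if a joint passes its speed limit or range.

## Working session

There is one attempt and no reset: what is moved stays moved. The work goes in short steps, Python scripts to look and compute and a tool call to move; the robot and the scene stay as the last step left them, time stands still between calls to the robot, and variables do not carry over. Pictures are saved under pics/ and viewed, and the job is handed in when it is done.

Besides the shell and the picture viewer there is one more tool, called after "Call:" by a JSON object that holds its "op" and its "data", one argument or row to a line. move_arm: Moves the arm, as the interface text tells. Its arguments: {"type":"object","properties":{"rot":{"type":"array","items":{"type":"array","items":{"type":"number"}}},"delta_pos":{"type":"array","items":{"type":"array","items":{"type":"number"}}},"jaw":{"type":"array","items":{"type":"number"}}},"required":["rot","delta_pos","jaw"]}

```bash
ls; mkdir -p pics
cat > h.py <<'E'
import numpy as np,cv2
from workcell import ctrl
from scipy.spatial.transform import Rotation as R
def save(c,n): cv2.imwrite('pics/'+n,c['color'][:,:,::-1])
def pose():
    s=ctrl.sense(); return np.array(s['tool_pos']),s['ee_rot'],s
def camT(c,s=None):
    T=np.eye(4)
    if 'T_tool_cam' in c:
        B=np.eye(4);B[:3,:3]=rot(s['ee_rot']);B[:3,3]=s['tool_pos'];return B@np.array(c['T_tool_cam'])
    T[:3,:3]=rot(c['attitude']);T[:3,3]=c['eye'];return T
def rot(a):
    a=np.array(a)
    return a if a.shape==(3,3) else R.from_rotvec(a).as_matrix()
def pts(c,T,mask=None):
    d=c['depth'];v,u=np.nonzero((d>0)&(mask if mask is not None else True))
    z=d[v,u];P=np.stack([(u-c['cx'])/c['fx']*z,(v-c['cy'])/c['fy']*z,z],1)
    return P@T[:3,:3].T+T[:3,3],u,v
E
python3 - <<'E'
from h import *
s=ctrl.sense();print(s)
for n in ['scene','side']:
    c=ctrl.capture(n);save(c,n+'0.png');print(n,c['eye'],c['attitude'],c['fx'])
    T=camT(c)
    for k in ['torch_a_center','torch_a_button','coin_tray_in']:
        for r in ctrl.cut_out(k,c):
            P,u,v=pts(c,T,r['mask'])
            print(k,r['confidence'],r['extent'],np.median(P,0).round(3),P.min(0).round(3),P.max(0).round(3),np.median(c['color'][r['mask']],0))
E
```

```text
pics
{'time_s': 0.0, 'joint_pos': array([ 1.53168467e+00,  4.08324725e-02,  8.38098823e-02, -4.75681133e-04,
       -1.61552511e+00, -3.33691971e-01]), 'qd': array([-0.00122554,  0.00041006,  0.00094717,  0.0007504 , -0.00121333,
       -0.00117229]), 'joint_efforts': array([ 8.08218260e-05, -3.68197703e+01,  3.47414017e+01,  6.93208113e+00,
       -5.35705811e-03,  9.21374891e-06]), 'tool_pos': array([0.2183405 , 0.55850149, 0.23026431]), 'ee_rot': array([ 1.77049677e+00, -2.59345160e+00,  1.76424483e-03]), 'wrist_force': array([ 1.3563267 ,  0.0799354 , -0.44363667]), 'ft_torque': array([ 0.00840039, -0.00889151,  0.01462875]), 'width': 0.08535227095072073}
scene [0.75783455 0.51851769 0.63426738] [-0.66049556 -2.61349043  1.14022475] 390.1453234141495
torch_a_center 0.87 [233.6, 184.6, 16.9, 48.6] [ 0.522 -0.053  0.087] [ 0.448 -0.222 -0.004] [0.566 0.027 0.135] [42. 43. 54.]
torch_a_center 0.72 [274.3, 213.3, 18.6, 57.6] [0.486 0.073 0.062] [ 0.398 -0.05  -0.003] [0.501 0.085 0.134] [33. 54. 30.]
torch_a_center 0.71 [229.6, 288.8, 117.8, 110.7] [0.565 0.227 0.004] [ 0.469  0.131 
[... 1468 characters left out ...]
.131] [0.551 0.018 0.12 ] [0.568 0.036 0.138] [121.5  95.   40. ]
torch_a_button 0.5 [303.9, 211.0, 8.4, 10.4] [ 0.517 -0.069  0.132] [ 0.51  -0.076  0.123] [ 0.525 -0.057  0.135] [152.5 120.   52. ]
torch_a_button 0.48 [270.4, 166.0, 8.9, 9.5] [0.477 0.054 0.131] [0.469 0.05  0.119] [0.485 0.067 0.135] [131. 103.  43.]
coin_tray_in 0.63 [207.0, 263.1, 106.4, 96.3] [ 0.401 -0.192  0.004] [ 0.3   -0.293 -0.004] [ 0.5   -0.089  0.027] [138.  37.  35.]
coin_tray_in 0.61 [261.6, 124.0, 76.1, 68.5] [0.562 0.221 0.004] [ 0.478  0.037 -0.005] [0.644 0.335 0.133] [89. 82. 79.]
coin_tray_in 0.61 [162.3, 117.4, 81.8, 58.1] [0.323 0.295 0.004] [ 0.226  0.191 -0.003] [0.419 0.394 0.025] [135.  34.  32.]
```

View pics/scene0.png

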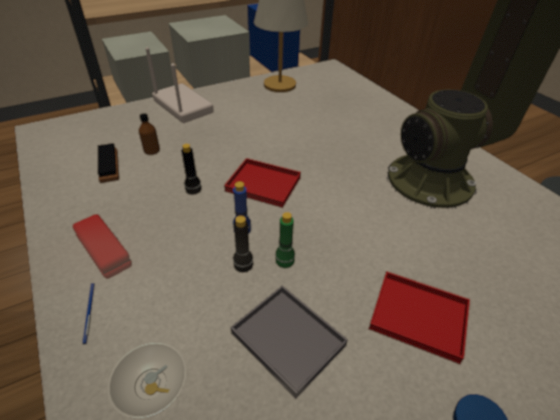

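View pics/side0.png

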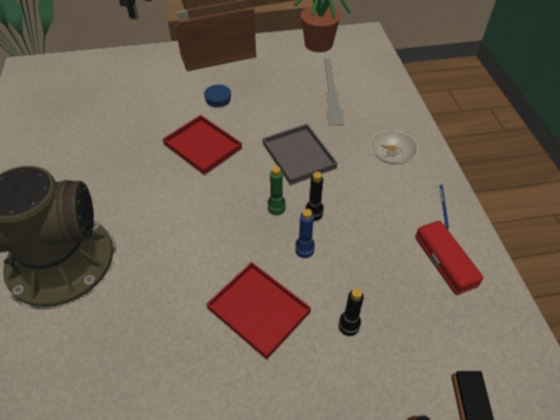

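Run:
```python
from h import *
import time
for n in ['scene','side']:
    c=ctrl.capture(n);T=camT(c);P,u,v=pts(c,T);col=c['color'][v,u].astype(int)
    yel=(col[:,0]>90)&(col[:,0]-col[:,2]>45)&(P[:,2]>.115)&(P[:,2]<.145)&(P[:,0]>.4)&(P[:,0]<.7)
    for x0,y0 in [(.56,.03),(.565,-.265),(.478,.06),(.518,-.063)]:
        m=yel&(np.hypot(P[:,0]-x0,P[:,1]-y0)<.03); Q=P[m]
        t=Q[Q[:,2]>.128]
        print(n,m.sum(),len(t),t.mean(0).round(4),t.min(0).round(3),t.max(0).round(3))
    # barrels: fit circle w/ known radius
    from scipy.optimize import least_squares
    for x0,y0 in [(.56,.03),(.565,-.265)]:
        m=(P[:,2]>.05)&(P[:,2]<.112)&(np.hypot(P[:,0]-x0,P[:,1]-y0)<.03)&(col.max(1)<90)
        Q=P[m]; f=least_squares(lambda p:np.hypot(Q[:,0]-p[0],Q[:,1]-p[1])-.014,[x0,y0],loss='soft_l1',f_scale=.002)
        print(' barrel',m.sum(),f.x.round(4))
    r=[r for r in ctrl.cut_out('coin_tray_in',c)]
    for k in r:
        Q,_,_=pts(c,T,k['mask']); 
        if Q[:,0].mean()<.5: continue
        rim=Q[(Q[:,2]>.017)&(Q[:,2]<.028)]; 
        print('rim',len(rim),cv2.minAreaRect((rim[:,:2]*1000).astype(np.float32)))
        fl=Q[(Q[:,2]<.03)];print('all',cv2.minAreaRect((fl[:,:2]*1000).astype(np.float32)))
print(rot(ctrl.sense()['ee_rot']))
```

```text
scene 61 60 [0.5614 0.0331 0.1317] [0.553 0.023 0.129] [0.569 0.041 0.135]
scene 34 33 [ 0.5696 -0.2481  0.1313] [ 0.562 -0.258  0.128] [ 0.577 -0.241  0.133]
scene 60 58 [0.4803 0.0632 0.1315] [0.471 0.054 0.129] [0.488 0.072 0.134]
scene 48 48 [ 0.5204 -0.0611  0.1315] [ 0.512 -0.071  0.128] [ 0.529 -0.054  0.134]
 barrel 303 [0.5611 0.0313]
 barrel 230 [ 0.5735 -0.2269]
rim 877 ((563.1321411132812, 222.07406616210938), (131.94235229492188, 160.5996856689453), 16.145938873291016)
all ((559.085693359375, 214.41470336914062), (145.03077697753906, 173.6377716064453), 15.660455703735352)
side 53 53 [0.5589 0.0268 0.1322] [0.551 0.018 0.128] [0.568 0.037 0.135]
side 82 80 [ 0.5668 -0.2541  0.1325] [ 0.559 -0.262  0.128] [ 0.576 -0.244  0.136]
side 50 47 [0.4771 0.0578 0.1319] [0.469 0.05  0.128] [0.485 0.068 0.136]
side 60 60 [ 0.5178 -0.0674  0.1324] [ 0.51  -0.076  0.128] [ 0.527 -0.056  0.136]
 barrel 236 [0.5594 0.0288]
 barrel 258 [ 0.5672 -0.2529]
rim 392 ((561.4539184570312, 217.00820922851562), (132.61785888671875, 164.95516967773438), 16.25251007080078)
all ((563.4999389648438, 231.12347412109375), (144.61251831054688, 191.5710906982422), 15.53937816619873)
[[-3.64244572e-01 -9.31303329e-01 -2.87873873e-05]
 [-9.31303320e-01  3.64244573e-01 -1.28121142e-04]
 [ 1.29805295e-04 -1.98576411e-05 -9.99999991e-01]]
```

Call:
{"op": "move_arm", "data": {
  "rot": [
    [0, 0, 0],
    [0, 0, 0],
    [0, 0, 0],
    [0, 0, 0],
    [0, 0, 0]
  ],
  "delta_pos": [
    [368, -511, -30],
    [368, -511, -30],
    [368, -511, -30],
    [368, -511, -30],
    [368, -511, -30]
  ],
  "jaw": [255, 255, 255, 255, 255]
}}

```text
time_s: 1.23
tool_pos: [0.3886, 0.2948, 0.2466]
ee_rot: [-1.772, 2.593, 0.001]
wrist_force: [0.9, 0.5, 0.0]
width: 0.0003
```

Call:
{"op": "move_arm", "data": {
  "rot": [
    [0, 0, 0],
    [0, 0, 0],
    [0, 0, 0],
    [0, 0, 0],
    [0, 0, 0]
  ],
  "delta_pos": [
    [184, -256, 0],
    [184, -256, 0],
    [184, -256, 0],
    [184, -256, 0],
    [184, -256, 0]
  ],
  "jaw": [255, 255, 255, 255, 255]
}}

```text
time_s: 1.85
tool_pos: [0.5585, 0.0323, 0.2469]
ee_rot: [-1.771, 2.592, 0.0]
wrist_force: [0.4, 0.9, 0.3]
width: -0.0001
```

```bash
cat > w.py <<'E'
from h import *
import sys
def look(name,cands):
    s=ctrl.sense();c=ctrl.capture('wrist');save(c,name+'.png')
    T=camT(c,s);P,u,v=pts(c,T);col=c['color'][v,u].astype(int)
    tp=np.array(s['tool_pos']);Rm=rot(s['ee_rot'])
    print('tcp',tp.round(4),'t',s['time_s'],'w',s['width'],'cam',T[:3,3].round(3),T[:3,2].round(2))
    for x0,y0 in cands:
        m=(col[:,0]>80)&(col[:,0]-col[:,2]>40)&(P[:,2]>.115)&(P[:,2]<.145)&(np.hypot(P[:,0]-x0,P[:,1]-y0)<.03)
        if m.sum()<10: print('none');continue
        Q=P[m];top=np.percentile(Q[:,2],95);t=Q[Q[:,2]>np.median(Q[Q[:,2]>top-.006,2])-.003]
        ctr=cv2.minEnclosingCircle((t[:,:2]*1000).astype(np.float32))
        print('yellow',m.sum(),'mean',t.mean(0).round(4),'ztop',np.median(t[:,2]).round(4),'circ',np.round(ctr[0],1),round(ctr[1],1))
        print('  px',u[m].mean().round(),v[m].mean().round(),'delta tool mm',((np.r_[t.mean(0)[:2],tp[2]]-tp)@Rm*1000).round(1))
        # barrel top ring height
        q=(col.max(1)<80)&(P[:,2]>.10)&(P[:,2]<.13)&(np.hypot(P[:,0]-x0,P[:,1]-y0)<.03)
        if q.sum()>5: print('  black',q.sum(),np.percentile(P[q,2],[50,90]).round(4))
    return c,T,s
E
python3 - <<'E'
from w import *
look('w1',[(.56,.03),(.478,.06),(.518,-.063)])
E
```

```text
tcp [0.5585 0.0323 0.2469] t 1.85 w -6.391389452430507e-05 cam [0.625 0.006 0.39 ] [-0.27  0.1  -0.96]
yellow 371 mean [0.5595 0.0301 0.1334] ztop 0.1335 circ [559.3  30.3] 8.8
  px 291.0 205.0 delta tool mm [ 1.7 -1.7 -0. ]
  black 577 [0.1202 0.1218]
none
yellow 369 mean [ 0.5183 -0.0642  0.1334] ztop 0.1334 circ [517.9 -63.8] 9.1
  px 421.0 210.0 delta tool mm [104.6   2.4  -0.2]
  black 443 [0.1159 0.1263]
```

Call:
{"op": "move_arm", "data": {
  "rot": [
    [0, 0, 0],
    [0, 0, 0],
    [0, 0, 0],
    [0, 0, 0]
  ],
  "delta_pos": [
    [1.5, -2, 50],
    [1.5, -2, 100],
    [1.5, -2, 108],
    [1.5, -2, 108]
  ],
  "jaw": [255, 255, 255, 255]
}}

```text
time_s: 2.4
tool_pos: [0.5622, 0.0243, 0.1392]
ee_rot: [1.766, -2.598, 0.004]
wrist_force: [-0.5, -0.0, 1.3]
width: -0.0002
```

Run:
```python
from w import *
s=ctrl.sense();print(s['tool_pos'],s['qd'].round(3),s['joint_pos'])
look('w2',[(.56,.03)])
s=ctrl.sense();print(s['tool_pos'],s['qd'].round(3),rot(s['ee_rot']).round(4))
```

```text
[0.56223403 0.0242906  0.13923744] [ 0.002 -0.017  0.038  0.008 -0.003  0.   ] [ 0.40168264 -0.05087199 -0.17412514  0.00278609 -1.44745681  0.79204499]
tcp [0.5622 0.0243 0.1392] t 2.4 w -0.0002051985478966995 cam [ 0.629 -0.002  0.282] [-0.27  0.1  -0.96]
yellow 41 mean [0.5667 0.0321 0.1334] ztop 0.1334 circ [567.4  32.1] 2.9
  px 271.0 265.0 delta tool mm [-8.9 -1.3 -0. ]
  black 1358 [0.1198 0.1223]
[0.56278688 0.0245117  0.14036292] [ 0.001 -0.011  0.017 -0.003  0.003  0.   ] [[-3.678e-01 -9.299e-01  3.100e-03]
 [-9.299e-01  3.678e-01 -1.800e-03]
 [ 6.000e-04 -3.600e-03 -1.000e+00]]
```

Call:
{"op": "move_arm", "data": {
  "rot": [
    [0, 0, 0],
    [0, 0, 0],
    [0, 0, 0]
  ],
  "delta_pos": [
    [-4, 5, 0],
    [-4, 5, 0],
    [-4, 5, 0]
  ],
  "jaw": [255, 255, 255]
}}

```text
time_s: 2.82
tool_pos: [0.5598, 0.0304, 0.1411]
ee_rot: [-1.765, 2.595, -0.006]
wrist_force: [0.8, 0.5, 0.5]
width: -0.0001
```

Centred over the first button; press down in small steps.

Call:
{"op": "move_arm", "data": {
  "rot": [
    [0, 0, 0],
    [0, 0, 0],
    [0, 0, 0],
    [0, 0, 0],
    [0, 0, 0]
  ],
  "delta_pos": [
    [0, 0, 6],
    [0, 0, 10],
    [0, 0, 14],
    [0, 0, 17],
    [0, 0, 18]
  ],
  "jaw": [255, 255, 255, 255, 255]
}}

```text
time_s: 3.45
tool_pos: [0.56, 0.0303, 0.1234]
ee_rot: [-1.765, 2.595, -0.006]
wrist_force: [-0.4, 0.9, 3.0]
width: -0.0
```

Call:
{"op": "move_arm", "data": {
  "rot": [
    [0, 0, 0],
    [0, 0, 0],
    [0, 0, 0]
  ],
  "delta_pos": [
    [0, 0, 1],
    [0, 0, 1.5],
    [0, 0, 1.5]
  ],
  "jaw": [255, 255, 255]
}}

```text
time_s: 3.82
tool_pos: [0.5606, 0.0303, 0.1232]
ee_rot: [-1.765, 2.594, -0.008]
wrist_force: [-2.0, 0.2, 6.7]
width: -0.0
```

Call:
{"op": "move_arm", "data": {
  "rot": [
    [0, 0, 0],
    [0, 0, 0]
  ],
  "delta_pos": [
    [0, 0, 2],
    [0, 0, 2.5]
  ],
  "jaw": [255, 255]
}}

```text
time_s: 4.08
tool_pos: [0.5617, 0.0301, 0.1233]
ee_rot: [-1.763, 2.591, -0.012]
wrist_force: [-3.1, 0.6, 12.6]
width: 0.0004
```

Call:
{"op": "move_arm", "data": {
  "rot": [
    [0, 0, 0],
    [0, 0, 0],
    [0, 0, 0],
    [0, 0, 0],
    [0, 0, 0]
  ],
  "delta_pos": [
    [0, 0, -10],
    [0, 0, -60],
    [0, 0, -110],
    [0, 0, -110],
    [0, 0, -110]
  ],
  "jaw": [255, 255, 255, 255, 255]
}}

```text
time_s: 4.7
tool_pos: [0.5603, 0.0305, 0.2324]
ee_rot: [-1.764, 2.591, -0.01]
wrist_force: [1.1, 0.8, -0.7]
width: -0.0003
```

Run:
```python
from w import *
c,T,s=look('w3',[(.56,.03),(.518,-.063)])
print(rot(s['ee_rot']).round(4), s['qd'].round(3))
```

```text
tcp [0.5603 0.0305 0.2324] t 4.7 w -0.00030155760425036485 cam [0.626 0.004 0.376] [-0.26  0.1  -0.96]
yellow 406 mean [0.5595 0.0301 0.1305] ztop 0.1305 circ [559.3  30.1] 9.0
  px 290.0 213.0 delta tool mm [ 0.7  0.6 -0. ]
  black 675 [0.1202 0.1219]
yellow 396 mean [ 0.5183 -0.0642  0.1335] ztop 0.1335 circ [518.2 -64.3] 8.8
  px 427.0 219.0 delta tool mm [103.5   4.3  -0.3]
  black 498 [0.1156 0.1266]
[[-0.3669 -0.9302  0.0093]
 [-0.9303  0.3669 -0.0014]
 [-0.0021 -0.0091 -1.    ]] [ 0.     0.012 -0.027 -0.002  0.    -0.001]
```

View pics/w3.png

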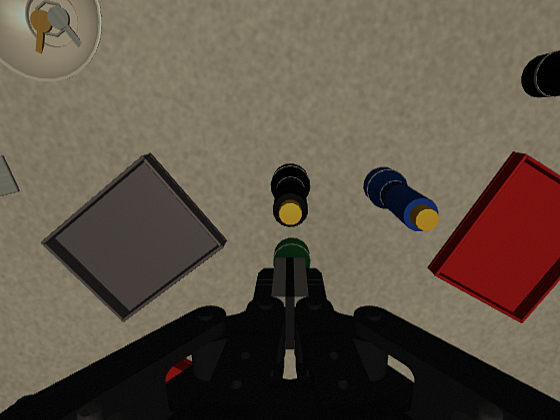

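Call:
{"op": "move_arm", "data": {
  "rot": [
    [-0.5, 0.1, 0],
    [-0.5, 0.1, 0],
    [-0.5, 0.1, 0],
    [-0.5, 0.1, 0],
    [-0.5, 0.1, 0]
  ],
  "delta_pos": [
    [259, -111, -10],
    [259, -111, -10],
    [259, -111, -10],
    [259, -111, -10],
    [259, -111, -10]
  ],
  "jaw": [255, 255, 255, 255, 255]
}}

```text
time_s: 5.38
tool_pos: [0.5671, -0.2541, 0.2402]
ee_rot: [1.762, -2.597, -0.004]
wrist_force: [0.9, 0.2, -0.3]
width: -0.0003
```

Call:
{"op": "move_arm", "data": {
  "rot": [
    [0, 0, 0],
    [0, 0, 0]
  ],
  "delta_pos": [
    [0, 0, 0],
    [0, 0, 0]
  ],
  "jaw": [255, 255]
}}

```text
time_s: 5.62
tool_pos: [0.5668, -0.2537, 0.2385]
ee_rot: [1.761, -2.596, -0.007]
wrist_force: [0.1, 0.9, -0.0]
width: -0.0002
```

Run:
```python
from w import *
c,T,s=look('w4',[(.568,-.251)])
print(rot(s['ee_rot']).round(4), s['qd'].round(3))
```

```text
tcp [ 0.5668 -0.2537  0.2385] t 5.625 w -0.0002486383581051712 cam [ 0.635 -0.281  0.381] [-0.27  0.11 -0.96]
yellow 387 mean [ 0.5672 -0.252   0.1334] ztop 0.1334 circ [ 567.1 -251.8] 8.9
  px 286.0 210.0 delta tool mm [-1.7  0.3 -0. ]
  black 629 [0.1202 0.1217]
[[-3.695e-01 -9.292e-01 -6.600e-03]
 [-9.292e-01  3.695e-01  9.000e-04]
 [ 1.600e-03  6.500e-03 -1.000e+00]] [ 0.021 -0.017  0.006  0.005 -0.    -0.002]
```

Call:
{"op": "move_arm", "data": {
  "rot": [
    [0.3, 0, 0],
    [0.3, 0, 0],
    [0.3, 0, 0],
    [0.3, 0, 0],
    [0.3, 0, 0]
  ],
  "delta_pos": [
    [-1.5, -0.5, 45],
    [-1.5, -0.5, 85],
    [-1.5, -0.5, 97],
    [-1.5, -0.5, 97],
    [-1.5, -0.5, 97]
  ],
  "jaw": [255, 255, 255, 255, 255]
}}

```text
time_s: 6.3
tool_pos: [0.5685, -0.2521, 0.1446]
ee_rot: [-1.765, 2.598, -0.005]
wrist_force: [-0.5, 0.2, -0.0]
width: -0.0001
```

Call:
{"op": "move_arm", "data": {
  "rot": [
    [0, 0, 0],
    [0, 0, 0],
    [0, 0, 0],
    [0, 0, 0],
    [0, 0, 0]
  ],
  "delta_pos": [
    [0.5, 1.3, 5],
    [0.5, 1.3, 10],
    [0.5, 1.3, 14],
    [0.5, 1.3, 18],
    [0.5, 1.3, 21]
  ],
  "jaw": [255, 255, 255, 255, 255]
}}

```text
time_s: 6.92
tool_pos: [0.5672, -0.2522, 0.1236]
ee_rot: [-1.765, 2.598, -0.006]
wrist_force: [0.3, 0.3, 3.0]
width: 0.0
```

Call:
{"op": "move_arm", "data": {
  "rot": [
    [0, 0, 0],
    [0, 0, 0],
    [0, 0, 0]
  ],
  "delta_pos": [
    [0, 0, 1],
    [0, 0, 1.5],
    [0, 0, 1.5]
  ],
  "jaw": [255, 255, 255]
}}

```text
time_s: 7.3
tool_pos: [0.5676, -0.2524, 0.1232]
ee_rot: [-1.765, 2.597, -0.008]
wrist_force: [0.5, 0.5, 5.4]
width: -0.0
```

Call:
{"op": "move_arm", "data": {
  "rot": [
    [0, 0, 0],
    [0, 0, 0]
  ],
  "delta_pos": [
    [0, 0, 2],
    [0, 0, 2.5]
  ],
  "jaw": [255, 255]
}}

```text
time_s: 7.55
tool_pos: [0.5683, -0.2531, 0.1233]
ee_rot: [-1.765, 2.596, -0.013]
wrist_force: [-1.4, 1.5, 10.3]
width: -0.0
```

Call:
{"op": "move_arm", "data": {
  "rot": [
    [0, 0, 0],
    [0, 0, 0],
    [0, 0, 0],
    [0, 0, 0],
    [0, 0, 0]
  ],
  "delta_pos": [
    [0, 0, -10],
    [0, 0, -60],
    [0, 0, -115],
    [0, 0, -115],
    [0, 0, -115]
  ],
  "jaw": [255, 255, 255, 255, 255]
}}

```text
time_s: 8.18
tool_pos: [0.5674, -0.2522, 0.2377]
ee_rot: [-1.765, 2.596, -0.012]
wrist_force: [0.5, 0.0, -1.6]
width: 0.0001
```

Run:
```python
from w import *
c,T,s=look('w5',[(.568,-.251)])
print(rot(s['ee_rot']).round(4), s['qd'].round(3))
```

```text
tcp [ 0.5674 -0.2522  0.2377] t 8.175 w 0.00014001631309854156 cam [ 0.633 -0.278  0.381] [-0.26  0.1  -0.96]
yellow 368 mean [ 0.5672 -0.252   0.1233] ztop 0.1233 circ [ 566.6 -251.7] 9.2
  px 288.0 208.0 delta tool mm [-0.1  0.3 -0. ]
  black 666 [0.1201 0.1212]
[[-0.3678 -0.9299  0.0065]
 [-0.9299  0.3678 -0.0044]
 [ 0.0017 -0.0077 -1.    ]] [-0.002  0.015 -0.032 -0.003  0.002 -0.   ]
```

View pics/w5.png

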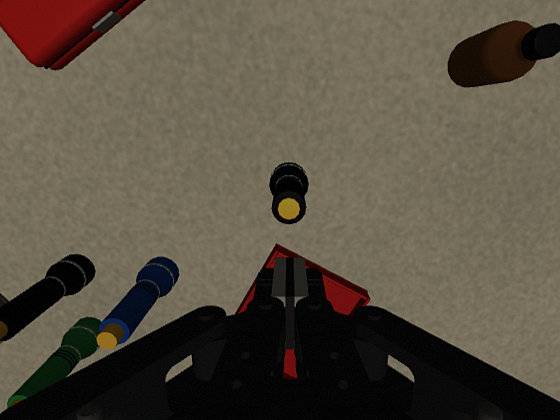

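Call:
{"op": "move_arm", "data": {
  "rot": [
    [0, 0, 9],
    [0, 0, 18],
    [0, 0, 27],
    [0, 0, 36],
    [0, 0, 45]
  ],
  "delta_pos": [
    [-52, 22, -5],
    [-104, 44, -5],
    [-156, 66, -5],
    [-208, 88, -5],
    [-259, 111, -5]
  ],
  "jaw": [80, 80, 80, 80, 80]
}}

```text
time_s: 8.85
tool_pos: [0.5584, 0.0313, 0.2388]
ee_rot: [-0.63, 3.076, -0.008]
wrist_force: [1.4, -0.6, -0.3]
width: 0.0586
```

Call:
{"op": "move_arm", "data": {
  "rot": [
    [0, 0, 0],
    [0, 0, 0]
  ],
  "delta_pos": [
    [0, 0, 0],
    [0, 0, 0]
  ],
  "jaw": [80, 80]
}}

```text
time_s: 9.1
tool_pos: [0.5579, 0.0313, 0.2375]
ee_rot: [0.632, -3.076, 0.009]
wrist_force: [0.1, -0.2, -0.2]
width: 0.0587
```

Run:
```python
from w import *
c,T,s=look('w6',[(.56,.03)])
print(rot(s['ee_rot']).round(4), s['qd'].round(3),s['joint_pos'])
```

```text
tcp [0.5579 0.0313 0.2375] t 9.1 w 0.05870803061190988 cam [ 0.586 -0.035  0.381] [-0.11  0.26 -0.96]
yellow 392 mean [0.5592 0.0298 0.1305] ztop 0.1305 circ [559.   30.1] 8.9
  px 287.0 209.0 delta tool mm [-0.6 -1.8  0. ]
  black 647 [0.1201 0.1217]
[[-9.189e-01 -3.944e-01  2.000e-04]
 [-3.944e-01  9.189e-01 -6.000e-03]
 [ 2.200e-03 -5.600e-03 -1.000e+00]] [-0.029 -0.003  0.012  0.004  0.     0.004] [ 0.41901249 -0.06838845 -0.01336183  0.00554708 -1.62810247 -0.01324374]
```

View pics/w6.png

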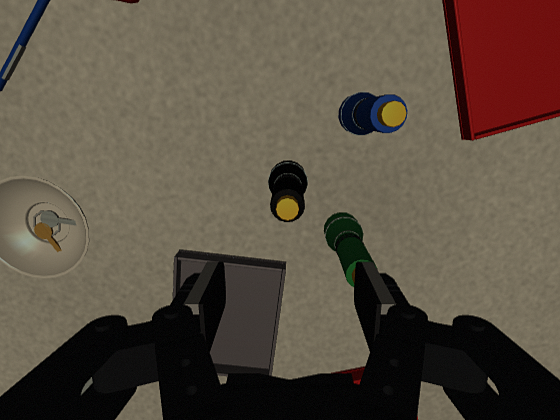

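Call:
{"op": "move_arm", "data": {
  "rot": [
    [-0.3, -0.1, 0],
    [-0.3, -0.1, 0],
    [-0.3, -0.1, 0],
    [-0.3, -0.1, 0]
  ],
  "delta_pos": [
    [-1, -1, 45],
    [-1, -1, 80],
    [-1, -1, 85],
    [-1, -1, 85]
  ],
  "jaw": [80, 80, 80, 80]
}}

```text
time_s: 9.65
tool_pos: [0.5599, 0.0287, 0.154]
ee_rot: [-0.629, 3.077, -0.002]
wrist_force: [0.8, 0.8, 0.0]
width: 0.0585
```

Run:
```python
from w import *
s=ctrl.sense();R_=rot(s['ee_rot']);print(s['tool_pos'],R_.round(4))
d=np.array([.5593,.0300,.072])-s['tool_pos'];print((d@R_*1000).round(1))
```

```text
[0.55993691 0.02869206 0.15399787] [[-9.197e-01 -3.925e-01  1.400e-03]
 [-3.925e-01  9.197e-01 -9.000e-04]
 [-9.000e-04 -1.400e-03 -1.000e+00]]
[ 0.1  1.6 82. ]
```

Call:
{"op": "move_arm", "data": {
  "rot": [
    [0, 0, 0],
    [0, 0, 0],
    [0, 0, 0],
    [0, 0, 0]
  ],
  "delta_pos": [
    [0, 1.5, 30],
    [0, 1.5, 60],
    [0, 1.5, 81],
    [0, 1.5, 82]
  ],
  "jaw": [80, 80, 80, 80]
}}

```text
time_s: 10.15
tool_pos: [0.5596, 0.0298, 0.0724]
ee_rot: [-0.629, 3.077, -0.002]
wrist_force: [0.5, -0.5, 0.3]
width: 0.0588
```

Call:
{"op": "move_arm", "data": {
  "rot": [
    [0, 0, 0],
    [0, 0, 0],
    [0, 0, 0],
    [0, 0, 0],
    [0, 0, 0]
  ],
  "delta_pos": [
    [0, 0, 0],
    [0, 0, 0],
    [0, 0, 0],
    [0, 0, 0],
    [0, 0, 0]
  ],
  "jaw": [120, 160, 255, 255, 255]
}}

```text
time_s: 10.78
tool_pos: [0.5605, 0.0299, 0.0742]
ee_rot: [-0.629, 3.074, -0.003]
wrist_force: [0.4, -0.4, 5.8]
width: 0.026
```

Call:
{"op": "move_arm", "data": {
  "rot": [
    [0, 0, 0],
    [0, 0, 0],
    [0, 0, 0],
    [0, 0, 0]
  ],
  "delta_pos": [
    [0, 0, -15],
    [0, 0, -40],
    [0, 0, -60],
    [0, 0, -60]
  ],
  "jaw": [255, 255, 255, 255]
}}

```text
time_s: 11.28
tool_pos: [0.5612, 0.0302, 0.1363]
ee_rot: [-0.628, 3.071, -0.002]
wrist_force: [0.4, -0.9, -2.5]
width: 0.026
```

Run:
```python
from w import *
s=ctrl.sense();R_=rot(s['ee_rot']);print(s['tool_pos'],R_.round(4),s['width'],s['wrist_force'],s['ft_torque'])
c=ctrl.capture('scene');save(c,'s7.png');T=camT(c)
c2=ctrl.capture('side');save(c2,'d7.png')
for c in (c,c2):
  T=camT(c)
  for k in ctrl.cut_out('coin_tray_in',c):
    Q,_,_=pts(c,T,k['mask']); m=np.median(Q,0)
    if abs(m[0]-.56)>.05 or k['confidence']<.4: continue
    rim=Q[(Q[:,2]>.018)&(Q[:,2]<.027)]
    print('rim',len(rim),cv2.minAreaRect((rim[:,:2]*1000).astype(np.float32)))
  P,u,v=pts(c,T);col=c['color'][v,u].astype(int)
  print('lowest near torch', [ (lambda q:(q.sum(),P[q].mean(0).round(4),P[q][:,2].min().round(4) if q.sum() else 0))((col.max(1)<60)&(P[:,2]>z)&(P[:,2]<z+.02)&(np.hypot(P[:,0]-.56,P[:,1]-.03)<.03)) for z in (.05,.08,.1)])
```

```text
[0.56120669 0.03019067 0.13632232] [[-9.196e-01 -3.927e-01  7.300e-03]
 [-3.927e-01  9.196e-01  1.000e-04]
 [-6.800e-03 -2.800e-03 -1.000e+00]] 0.025965557281683992 [ 0.36643931 -0.88270419 -2.46605639] [-0.02808067  0.02397175  0.0497939 ]
rim 716 ((563.7588500976562, 222.6180877685547), (130.26705932617188, 160.38717651367188), 15.94828987121582)
lowest near torch [(np.int64(29), array([0.568 , 0.0492, 0.0681]), np.float64(0.0654)), (np.int64(163), array([0.5664, 0.0455, 0.0922]), np.float64(0.0804)), (np.int64(115), array([0.5654, 0.0422, 0.109 ]), np.float64(0.1))]
rim 177 ((559.713623046875, 217.332275390625), (128.91004943847656, 161.99554443359375), 16.348825454711914)
lowest near torch [(np.int64(19), array([0.5549, 0.0114, 0.0674]), np.float64(0.0629)), (np.int64(151), array([0.5549, 0.0159, 0.0908]), np.float64(0.0802)), (np.int64(80), array([0.5573, 0.0181, 0.1089]), np.float64(0.1002))]
```

View pics/s7.png

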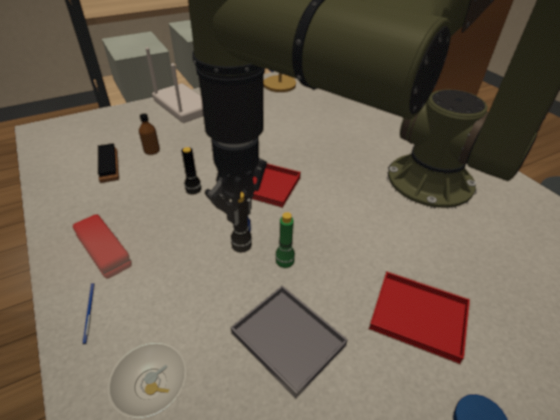

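View pics/d7.png

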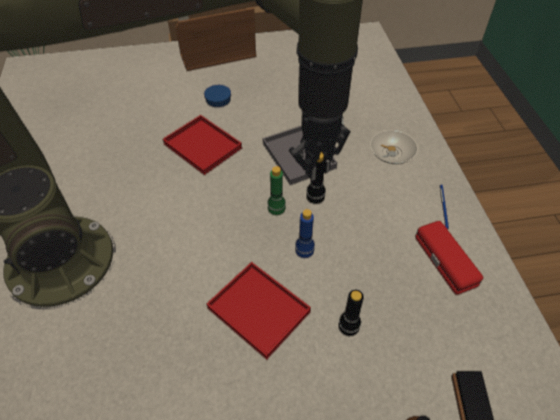

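Call:
{"op": "move_arm", "data": {
  "rot": [
    [-0.2, 0.4, 0],
    [-0.2, 0.4, 0],
    [-0.2, 0.4, 0],
    [-0.2, 0.4, 0],
    [-0.2, 0.4, 0]
  ],
  "delta_pos": [
    [-9, 21, 0],
    [-26, 60, 0],
    [-46, 106, 0],
    [-65, 150, 0],
    [-75, 174, 0]
  ],
  "jaw": [255, 255, 255, 255, 255]
}}

```text
time_s: 12.1
tool_pos: [0.5595, 0.2222, 0.1314]
ee_rot: [0.631, -3.07, -0.0]
wrist_force: [-0.9, -0.2, -1.5]
width: 0.0262
```

Call:
{"op": "move_arm", "data": {
  "rot": [
    [0, 0, 0],
    [0, 0, 0],
    [0, 0, 0]
  ],
  "delta_pos": [
    [0, 0, 0],
    [0, 0, 0],
    [0, 0, 0]
  ],
  "jaw": [255, 255, 255]
}}

```text
time_s: 12.48
tool_pos: [0.5596, 0.2213, 0.1315]
ee_rot: [0.63, -3.07, 0.0]
wrist_force: [0.3, -0.0, -1.7]
width: 0.0263
```

Run:
```python
from w import *
s=ctrl.sense();R_=rot(s['ee_rot']);print(s['tool_pos'],R_.round(4),s['width'],s['wrist_force'],s['qd'].round(3))
c=ctrl.capture('side');save(c,'d8.png');T=camT(c)
c2=ctrl.capture('scene');save(c2,'s8.png')
```

```text
[0.55958305 0.22126094 0.13145523] [[-0.9193 -0.3936 -0.0076]
 [-0.3936  0.9193 -0.0016]
 [ 0.0076  0.0015 -1.    ]] 0.02630769802602423 [ 0.34521365 -0.02998705 -1.65060725] [-0.004 -0.004  0.002 -0.     0.002 -0.001]
```

View pics/s8.png

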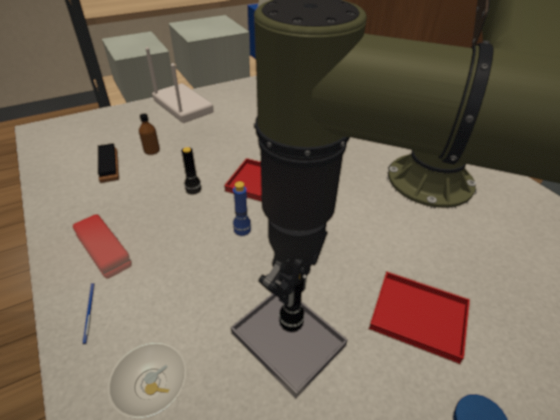

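View pics/d8.png

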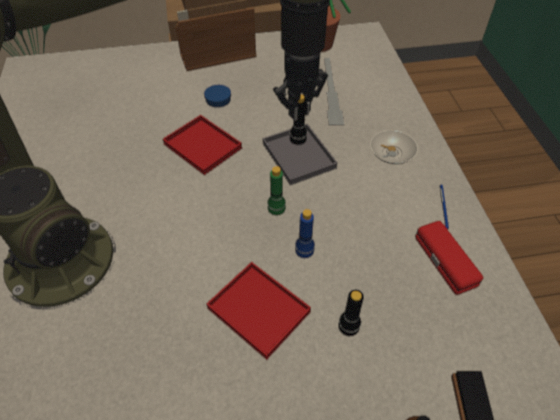

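Call:
{"op": "move_arm", "data": {
  "rot": [
    [0.1, -0.4, 0],
    [0.1, -0.4, 0],
    [0.1, -0.4, 0],
    [0.1, -0.4, 0],
    [0.1, -0.4, 0]
  ],
  "delta_pos": [
    [-2, 0, 15],
    [-2, 0, 30],
    [-2, 0, 42],
    [-2, 0, 48],
    [-2, 0, 49]
  ],
  "jaw": [255, 255, 255, 255, 255]
}}

```text
time_s: 13.2
tool_pos: [0.561, 0.2219, 0.082]
ee_rot: [0.631, -3.077, 0.001]
wrist_force: [-0.2, 0.1, -2.2]
width: 0.0259
```

Call:
{"op": "move_arm", "data": {
  "rot": [
    [0, 0, 0],
    [0, 0, 0],
    [0, 0, 0]
  ],
  "delta_pos": [
    [0, 0, 1],
    [0, 0, 2],
    [0, 0, 2]
  ],
  "jaw": [255, 255, 255]
}}

```text
time_s: 13.58
tool_pos: [0.5611, 0.222, 0.0803]
ee_rot: [0.631, -3.077, 0.001]
wrist_force: [-0.6, -0.1, -3.1]
width: 0.0261
```

Call:
{"op": "move_arm", "data": {
  "rot": [
    [0, 0, 0],
    [0, 0, 0],
    [0, 0, 0],
    [0, 0, 0]
  ],
  "delta_pos": [
    [0, 0, 1],
    [0, 0, 2],
    [0, 0, 3],
    [0, 0, 3]
  ],
  "jaw": [255, 255, 255, 255]
}}

```text
time_s: 14.08
tool_pos: [0.5612, 0.222, 0.0782]
ee_rot: [-0.631, 3.077, -0.001]
wrist_force: [-4.2, -0.5, 5.1]
width: 0.0262
```

Call:
{"op": "move_arm", "data": {
  "rot": [
    [0, 0, 0],
    [0, 0, 0],
    [0, 0, 0],
    [0, 0, 0],
    [0, 0, 0]
  ],
  "delta_pos": [
    [0, 0, 0],
    [0, 0, 0],
    [0, 0, 0],
    [0, 0, 0],
    [0, 0, 0]
  ],
  "jaw": [165, 150, 120, 80, 80]
}}

```text
time_s: 14.7
tool_pos: [0.5612, 0.222, 0.0782]
ee_rot: [-0.631, 3.077, -0.001]
wrist_force: [-0.1, -0.3, 0.2]
width: 0.0585
```

Call:
{"op": "move_arm", "data": {
  "rot": [
    [0, 0, 0],
    [0, 0, 0],
    [0, 0, 0],
    [0, 0, 0],
    [0, 0, 0]
  ],
  "delta_pos": [
    [0, 0, -15],
    [0, 0, -50],
    [0, 0, -100],
    [0, 0, -160],
    [0, 0, -160]
  ],
  "jaw": [80, 80, 80, 80, 80]
}}

```text
time_s: 15.32
tool_pos: [0.5632, 0.2225, 0.2464]
ee_rot: [-0.629, 3.066, 0.004]
wrist_force: [0.9, -0.7, -0.4]
width: 0.0587
```

Run:
```python
from w import *
c,T,s=look('w9',[(.561,.222)])
for n in ('scene','side'):
  c=ctrl.capture(n);save(c,n+'9.png');T=camT(c)
  for k in ctrl.cut_out('coin_tray_in',c):
    Q,_,_=pts(c,T,k['mask']); m=np.median(Q,0)
    if abs(m[0]-.56)>.05 or k['confidence']<.4: continue
    rim=Q[(Q[:,2]>.018)&(Q[:,2]<.027)]
    print('rim',len(rim),cv2.minAreaRect((rim[:,:2]*1000).astype(np.float32)))
  P,u,v=pts(c,T);col=c['color'][v,u].astype(int)
  for x0,y0 in [(.561,.222),(.567,-.252)]:
    m=(col[:,0]>90)&(col[:,0]-col[:,2]>45)&(P[:,2]>.11)&(P[:,2]<.145)&(np.hypot(P[:,0]-x0,P[:,1]-y0)<.03)
    print(n,m.sum(),P[m].mean(0).round(4),np.median(P[m][:,2]))
```

```text
tcp [0.5632 0.2225 0.2464] t 15.325 w 0.05868562797297246 cam [0.589 0.155 0.389] [-0.1   0.27 -0.96]
yellow 373 mean [0.5598 0.222  0.1346] ztop 0.1347 circ [559.7 222.2] 8.7
  px 294.0 210.0 delta tool mm [ 3.3  0.8 -0. ]
  black 625 [0.124  0.1253]
rim 739 ((563.7799072265625, 222.46083068847656), (130.65484619140625, 160.5476837158203), 16.079627990722656)
scene 117 [0.5624 0.2249 0.1322] 0.133193760560546
scene 38 [ 0.5689 -0.2501  0.121 ] 0.1212648114921277
rim 319 ((561.5208740234375, 217.68954467773438), (132.29843139648438, 163.08132934570312), 15.620474815368652)
side 38 [0.5593 0.2184 0.1338] 0.1337515920567186
side 86 [ 0.5674 -0.2526  0.1224] 0.12258902931412707
```

View pics/w9.png

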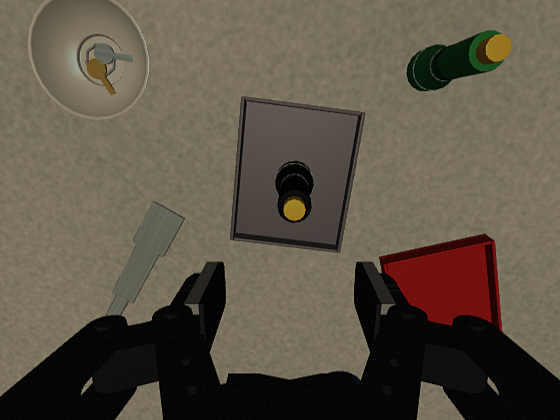

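View pics/side9.png

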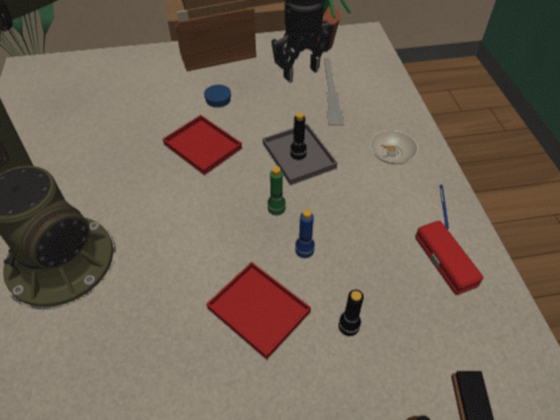

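```bash
python3 -c "
from workcell import ctrl
print(ctrl.hand_in())"
```

```text
the job is handed in; nothing more can be done
None
```

I clicked both buttons fully down with the torches where they stood. The torch whose button sprang back now stands in the grey coin tray, and I handed the job in at about 15.4 s of the 48 s. No verdict was reported.

- **Torch at (0.559, 0.030):** its button went down to a top height of about 0.123 m. It then rose back to 0.1305 m (10.5 mm proud), so this is the faulty one.
- **Torch at (0.567, -0.252):** its button stayed down at 0.123 m, about 3 mm proud. I left it standing there.

My last checks, with the gripper open and lifted about 0.17 m clear of the torch:

- **Faulty torch:** it stands upright on the tray floor, with its button top at 0.1346 m. It sits within about 5 mm of the tray centre and well inside the walls. Its button is still up.
- **Latched torch:** it is within about 3 mm of its start position, with its button down.

The scene and side cameras disagreed by up to about 6 mm in y. I used the wrist camera for torch positions, and for the tray a centre between the two cameras' estimates. No check failed.

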